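# Level the desk shelf with its screw foot and prove it under load

### The job

The small equipment shelf on the desk has sunk at the end with the black screw-foot knob. Lay the spirit level flat on the shelf board, lengthwise along it, and let go; then turn the knob until the bubble sits wholly between the two lines. Last, press down on top of the level with about ten newtons, as a load test, and finish while still pressing, with the bubble still between the lines; leave the other things on the desk where they are.

Things in the scene. Friction and masses are not known exactly. Their poses are not given: they have to be found in the camera images.
- level: Spirit level: aluminium beam 160 long x 24 wide x 38 high (mm), black rubber ends, 0.22 kg, lying on its base. A 50 mm green vial with two black lines is set flush in the middle of its flat top, which may be pressed anywhere. Origin at the centre of the underside; x along its length, y across, z up. Grasp it across the 24 mm width, anywhere along it.
- bubble (a joint): The bubble's place in the vial, m along the level's own x, 0 = middle, stops at +-0.017. It floats to the higher end, 0.6 mm for each milliradian of slope along the level, and needs 1.5 s to settle. The pale bubble is 12 mm long, the lines stand 9 mm either side of the middle: it is between them within +-0.003.
- shelf_top (a point): Centre of the top face of the shelf's white board, 170 x 300 mm, 16 mm thick, its top about 75 mm above the desk. x: across the board towards its back edge, where a 12 mm high aluminium lip stands 82 mm from the centre; y: lengthwise, away from the knob; z: square to the board, and tilts with it.
- shelf: The shelf as a whole, which stays put on the desk. Origin on the desk under the middle of the board, same x and y directions as shelf_top. The board stands at its +y end on a steel leg (feet 125 mm from the middle) and at its -y end on the screw foot; it tilts about the leg's feet only, rising or sinking at the knob end, and does not give when pressed.
- knob (a point): Middle of the screw foot's knob: an upright black fluted cylinder 36 mm across, 26 high, 14 clear of the board, on the board's long middle line 115 mm from its centre along -y; this point stays 102 mm above the desk. Clockwise from above raises the knob end, 1.9 mm (7.9 mrad of slope) per rad; 1.4 to 3 rad are needed. Turns stiffly (0.08 N m), stays where left; stops 2.4 rad past level.
- sticky_pad: Pad of sticky notes, 62 x 62 x 16 mm, near the front edge; to be left alone. Origin under its middle.
- eraser: Pink eraser 22 x 55 x 12 mm, near the keyboard; to be left alone. Origin under its middle.
- battery_c: Battery standing on end, 26 mm across, 48 high, near the monitor's foot; to be left alone. Origin under its middle.
Things that resemble listed ones, but are neither listed nor needed, are in the scene too. What is shaped like the level but yellow is not meant.

How it is judged (in metres and radians):
On the way, in this order (a step that is already met when the one before it is completed fails the run):
1. the level lies on the shelf board, lengthwise, let go (contact force between level and the fingers below 0.1 N and z of level in the frame of shelf_top between -0.003 and 0.003 m and angle between the z axis of level and the z axis of shelf_top, either way round below 0.02 rad and angle between the x axis of level and the y axis of shelf_top, either way round below 0.17 rad and x of level in the frame of shelf_top between -0.07 and 0.067 m and y of level in the frame of shelf_top between -0.06 and 0.07 m), for 0.3 s.
2. the knob has been turned until the bubble stands between the lines, the level lying free (value of joint bubble between -0.003 and 0.003 m and angle between shelf_top's own z axis and vertical below 0.006 rad and contact force between level and the fingers below 0.1 N and angle between the x axis of level and the y axis of shelf_top, either way round below 0.17 rad), for 0.3 s.
At the end, for the whole second after the job is handed in: The level lies flat on the shelf board, within 10 degrees of lengthwise and wholly on the board, the shelf is level within 6 mrad, the bubble within 3 mm of the middle, and the fingers are still pressing the level onto the board with 4 to 30 N (contact force between level and the fingers between 4 and 30 N and contact force between level and shelf above 5 N and value of joint bubble between -0.003 and 0.003 m and angle between shelf_top's own z axis and vertical below 0.006 rad and z of level in the frame of shelf_top between -0.003 and 0.003 m and angle between the z axis of level and the z axis of shelf_top, either way round below 0.02 rad and angle between the x axis of level and the y axis of shelf_top, either way round below 0.17 rad and x of level in the frame of shelf_top between -0.07 and 0.067 m and y of level in the frame of shelf_top between -0.06 and 0.07 m and linear speed of level below 0.01 m/s); the arm keeps its last pose, push and grip.
It fails at once if a bystander on the desk is pushed more than 3 cm (distance of any of sticky_pad, eraser, battery_c from where it was at the start of the episode above 0.03 m).
It also fails if it takes over 72 s, if anything falls off the work surface, if the arm or the gripper's body presses on something with over 40 N, if the wrist force passes 120 N, or if a joint passes its speed limit or range.

### The arm

A 6-joint arm with a two-finger parallel gripper is mounted at the origin on a cart in front of the work surface, level with it; the furniture and walls round the work are solid. World frame = base frame: x ahead of the robot, y to its left, z up, the work surface at z = 0. Lengths are in mm, angles in rad, forces in N, time in s.
With the tool pointing down it reaches from about 400 to 925 mm from the base axis. Payload 12.5 kg.
Tool frame: the origin (TCP) lies midway between the tips of the shut fingers; the grasp point (between the pads) lies 19 mm behind it (env.pinch_z is the z of the grasp point in the tool frame, in mm); z points along the fingers, y is the line along which they close (so a half turn about z gives the same grasp; the last joint's range is limited). The gripper opens to 95 mm and grips with 3 to 60 N. Pads are 20 mm wide; open, the fingers measure 119 mm over their backs; the gripper's body (75 mm by 180 mm) begins 59 mm behind the grasp point.
Start: joints at [1.172, 0.491, 1.559, -0, 1.092, -0.106], TCP at [180.379, 598.423, 214.661] pointing down, gripper open.
Joint ranges: [-3.1, 3.1], [-0.84, 2.19], [0.05, 2.79], [-1.13, 4.28], [0.06, 2.93], [-2.69, 2.69]. Speed limits (rad/s): [2.22, 2.22, 2.79, 3.14, 3.14, 3.14].

### API

Orientations are given as [roll, pitch, yaw] about the fixed x, y, z axes, in that order (R = Rz(yaw) Ry(pitch) Rx(roll)).
In Python, from cell import env, eyes gives the robot as it stands.
- The arm moves only by the shell command python3 -m inch 'ROWS'. ROWS is JSON, a list of rows, each a list of 3 entries, a list of its own where there are three numbers: the shift along the tool's x, y, z in units of 60 mm (1.0 is 60 mm), then the turn about the tool's z in units of 5 degrees (1.0 is 5 degrees), then the closure, from -1 (fully open) to 1 (shut). In form: [[[tx, ty, tz], turn, claw], ...]. A call has exactly 10 rows; each row shifts and turns the commanded pose from where the row before left it, along the tool's axes as they then stand; what a row does not reach is not made up. A row lasts 1/8 s, in which the tool goes at most 62.5 mm and 10.7 degrees, less where a joint would pass 70% of its speed; a pose out of reach is approached as far as the arm can. A call is refused whole if a number of a shift passes 1 or a number of a turn 1, either way. A call with a gripper value outside its range is refused whole. The fingers move at their own pace and stop on an object; the grip force is fixed at half the most. Time passes only in rows, so rows that do not move let the fingers close, or fill a call up. It gives the time, the measured TCP pose, the force, the opening and the grip force at its end, in the units of the state.
- env.state(): the state, without advancing time (a new reading comes with each control period).
- eyes.read_camera(name): name is "scene" or "top" or "wrist"; returns a dict with "pixels" (420x560x3 uint8, red, green, blue), "fx", "fy", "cx", "cy" (pixels), "extrinsics" (4x4, takes a point from world to camera coordinates). Camera axes: x right, y down, z forward; pixel columns grow to the right and rows downward; lengths in mm; the calibration is good to about 2 mm. A picture is of the moment at which its call begins. There is no depth.
- env.job_done(): hands the job in; it is judged then, once.
Trained networks look in a picture, given as the dict that the camera call returned (one of the last four; its "shot" number tells which), for a name from the list of things; names that differ only in an ending like _2 or _b are one class to them, and where a whole thing is asked for, a point or a joint stands for the part that bears it (a point fixed in the world has none). Each returns a list of dicts, best first, with "score" (0 to 1); they miss things now and then, are a little off and sometimes report something else, mostly with a low value. They report only what shows in the picture. A call takes as long as a camera call. They do not tell look-alikes from the thing itself.
- eyes.boxes_of(name, picture): "centre" ([row, column] in pixels, amid what is visible of it).
- eyes.cut_out(name, picture): "mask" (420x560 bool, what is visible of it) and "centre" ([row, column] in pixels, amid what is visible of it).
- eyes.spot_point(name, picture): "centre" ([row, column] in pixels: a listed point, or the origin of a listed thing).
The state is a dict: "t": time; "joints": joint angles; "qvel": joint speeds; "tau": joint torques, N m; "eef_pos": TCP position; "tcp_rot": TCP orientation; "ft_force": force on the tool from outside, world axes, zero at the start; "moment": the same for the moment, N m; "opening": opening from 0.0 (shut) to 1.0 (fully open); "grip_force": force on a finger pad.
Only numpy, scipy, OpenCV 4.12 (cv2) and the standard library are available. Lean on these libraries where they do the work, as an engineer would, in place of code of your own. Each camera call takes 0.05 s, during which the arm holds its last target. There are 200 camera calls.

## Working session

There is one attempt and no reset: what is moved stays moved. The work goes in short steps, Python scripts to look and compute and a shell command to move; the robot and the scene stay as the last step left them, time stands still between calls to the robot, and variables do not carry over. Pictures are saved under pics/ and viewed, at most 10 in all, crops included, and the job is handed in when it is done.

```bash
ls; mkdir -p pics
cat > h.py <<'E'
import numpy as np, cv2
from cell import env, eyes
def cam(n):
    return eyes.read_camera(n)
def save(p,f): cv2.imwrite('pics/'+f,cv2.cvtColor(p['pixels'],cv2.COLOR_RGB2BGR))
def ray(p,rc):
    E=np.array(p['extrinsics']);R=E[:3,:3];t=E[:3,3]
    o=-R.T@t; d=R.T@np.array([(rc[1]-p['cx'])/p['fx'],(rc[0]-p['cy'])/p['fy'],1]); return o,d/np.linalg.norm(d)
def atz(p,rc,z):
    o,d=ray(p,rc); return o+d*(z-o[2])/d[2]
def tri(L):
    A=np.zeros((3,3));b=np.zeros(3)
    for o,d in L:
        M=np.eye(3)-np.outer(d,d);A+=M;b+=M@o
    x=np.linalg.solve(A,b); return x,[float(np.linalg.norm((np.eye(3)-np.outer(d,d))@(x-o))) for o,d in L]
def proj(p,X):
    E=np.array(p['extrinsics']);c=E[:3,:3]@np.array(X)+E[:3,3]
    return np.array([p['cy']+p['fy']*c[1]/c[2],p['cx']+p['fx']*c[0]/c[2]])
E
python3 - <<'E'
from h import *
np.set_printoptions(precision=1,suppress=True)
print(env.state(), env.pinch_z)
for n in ('scene','top','wrist'):
    p=cam(n);save(p,n+'0.png');print(n,p['fx'],p['fy'],'\n',np.array(p['extrinsics']))
    for o in ('level','shelf_top','knob','shelf','sticky_pad','eraser','battery_c'):
        print(o,[(np.round(r['centre']).tolist(),round(r['score'],2)) for r in eyes.spot_point(o,p)],[(np.round(r['centre']).tolist(),round(r['score'],2)) for r in eyes.boxes_of(o,p)])
a=[cv2.imread(f'pics/{n}0.png') for n in('scene','top')]
E
```

```text
pics
{'t': 0.0, 'joints': array([ 1.2,  0.5,  1.6,  0. ,  1.1, -0.1]), 'qvel': array([ 0.,  0., -0., -0., -0., -0.]), 'tau': array([  0. , -61.3, -25.8,   0.1,   0. ,  -0. ]), 'eef_pos': array([180.3, 598.2, 214.1]), 'tcp_rot': array([-3.1, -0. ,  2.8]), 'ft_force': array([-0.1, -0. , -0.3]), 'moment': array([ 0. , -0.1,  0. ]), 'grip_force': 0.0, 'opening': 0.9984432683401021} -18.8
scene 447.6607552446879 447.6607552446879 
 [[  -0.9   -0.5    0.   586.3]
 [  -0.2    0.3   -0.9  113.4]
 [   0.4   -0.8   -0.4 1388.9]
 [   0.     0.     0.     1. ]]
level [([331.0, 241.0], 0.93), ([252.0, 281.0], 0.89)] [([328.0, 241.0], 0.97)]
shelf_top [([193.0, 303.0], 0.66)] [([198.0, 295.0], 0.89)]
knob [([178.0, 320.0], 0.66)] []
shelf [([215.0, 305.0], 0.94), ([250.0, 322.0], 0.17)] [([202.0, 300.0], 0.96)]
sticky_pad [] []
eraser [([251.0, 325.0], 0.64)] [([250.0, 323.0], 0.56)]
battery_c [([230.0, 236.0], 0.66)] [([247.0, 280.0], 0.74)]
top 509.99874138646965 509.99874138646965 
 [[   0.1   -1.    -0.   180.6]
 [  -1.    -0.1   -0.2  565.3]
 [   0.2    0.    -1.  1588.3]
 [   0.     0.     0.     1. ]]
level [([245.0, 142.0], 0.92), ([229.0, 256.0], 0.87)] [([247.0, 137.0], 0.73), ([225.0, 254.0], 0.57)]
shelf_top [([211.0, 343.0], 0.63)] [([212.0, 344.0], 0.93)]
knob [([218.0, 381.0], 0.68), ([265.0, 270.0], 0.24), ([226.0, 256.0], 0.17)] [([218.0, 382.0], 0.51)]
shelf [([216.0, 340.0], 0.59)] [([211.0, 343.0], 0.66)]
sticky_pad [([279.0, 405.0], 0.56)] [([277.0, 405.0], 0.75)]
eraser [([262.0, 271.0], 0.63)] [([265.0, 271.0], 0.4)]
battery_c [([174.0, 272.0], 0.37)] [([170.0, 270.0], 0.41), ([228.0, 253.0], 0.31)]
wrist 356.1283637417381 356.1283637417381 
 [[   0.3    1.    -0.  -624.6]
 [   0.9   -0.3    0.3  -29.5]
 [   0.3   -0.1   -1.   391.3]
 [   0.     0.     0.     1. ]]
level [([332.0, 409.0], 0.93)] [([346.0, 404.0], 0.82)]
shelf_top [] []
knob [] []
shelf [] []
sticky_pad [] []
eraser [] []
battery_c [] []
```

View pics/scene0.png

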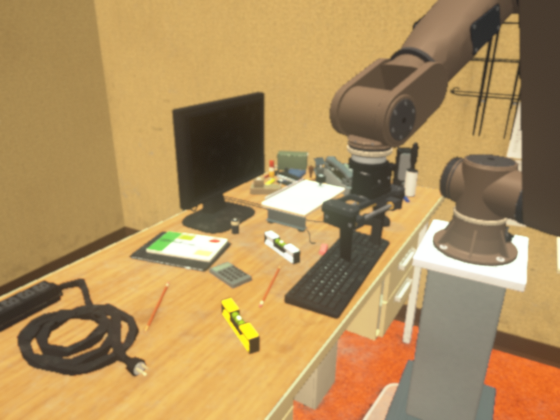

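View pics/top0.png

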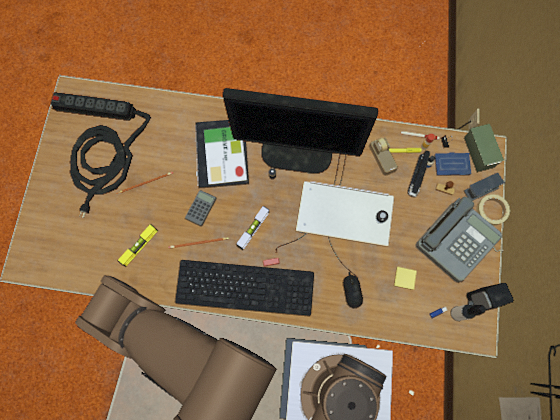

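The scene picture shows the silver level at about (246,281), eraser (250,323), shelf (198,303). The top picture shows the silver level at (229,254), the yellow one at (245,137), the shelf at (212,344), its knob at (216,382) and the monitor just behind the shelf's left half.

Run:
```python
from h import *
np.set_printoptions(precision=1,suppress=True)
P={n:cam(n) for n in('scene','top')}
near={'level':((246,281),(229,254)),'shelf_top':((193,303),(211,343)),'knob':((178,320),(218,381))}
for o,g in near.items():
    L=[]
    for n,gg in zip(P,g):
        r=[x['centre'] for x in eyes.spot_point(o,P[n])]; r=min(r,key=lambda c:np.hypot(c[0]-gg[0],c[1]-gg[1]))
        print(o,n,np.array(r)); L.append(ray(P[n],r))
    print(*tri(L))
p=P['top']
for o,z,gg in(('level',38,(229,254)),('shelf',70,(212,344)),('knob',115,(217,382))):
    for m in eyes.cut_out(o,p):
        if np.hypot(*(np.array(m['centre'])-gg))>20: continue
        k=m['mask'].astype(np.uint8); c,_=cv2.findContours(k,0,2); c=max(c,key=cv2.contourArea)
        W=np.array([atz(p,(v[0][1],v[0][0]),z)[:2] for v in c],np.float32)
        print(o,cv2.minAreaRect(W),cv2.boxPoints(cv2.minAreaRect(W)))
print(env.state()['tcp_rot'])
# monitor bottom edge / corners
for rc in((115,225),(142,285),(150,366),(160,372)):print(rc,[atz(p,rc,z) for z in(0,100,300)])
i=cv2.imread('pics/top0.png')[150:270,230:420];cv2.imwrite('pics/c.png',cv2.resize(i,None,fx=4.2,fy=4.2,interpolation=2))
```

```text
level scene [251.1 279.3]
level top [223.3 255.8]
[519.6 315.3  -2.9] [6.971904189140997, 6.971904189141231]
shelf_top scene [191.  301.5]
shelf_top top [211.  344.2]
[574.1  31.7  86.9] [2.4744353378485036, 2.4744353378484356]
knob scene [176.  320.3]
knob top [220.  381.6]
[551.1 -84.6 112.2] [5.148487520404823, 5.148487520404721]
level ((500.9449157714844, 323.9190673828125), (32.42058181762695, 166.5970001220703), 61.43461990356445) [[420.  349.5]
 [566.4 269.9]
 [581.9 298.3]
 [435.5 378. ]]
shelf ((570.0337524414062, 28.344741821289062), (302.6241455078125, 174.6631622314453), 85.2049560546875) [[ 470.4 -115.1]
 [ 644.4 -129.7]
 [ 669.7  171.8]
 [ 495.7  186.4]]
knob ((556.7427978515625, -84.81546020507812), (35.49066925048828, 42.159507751464844), 49.56074142456055) [[ 529.2  -84.6]
 [ 561.3 -112. ]
 [ 584.3  -85. ]
 [ 552.2  -57.6]]
[3.1 0.  2.8]
(115, 225) [array([912.3, 468.6,   0. ]), array([866., 452., 100.]), array([773.4, 418.9, 300. ])]
(142, 285) [array([828.3, 245.4,   0. ]), array([787. , 242.1, 100. ]), array([704.4, 235.6, 300. ])]
(150, 366) [array([823.9, -40.7,   0. ]), array([782.8, -27. , 100. ]), array([700.7,   0.6, 300. ])]
(160, 372) [array([788.5, -63.4,   0. ]), array([749.5, -48.3, 100. ]), array([671.6, -18.1, 300. ])]
```

View pics/c.png

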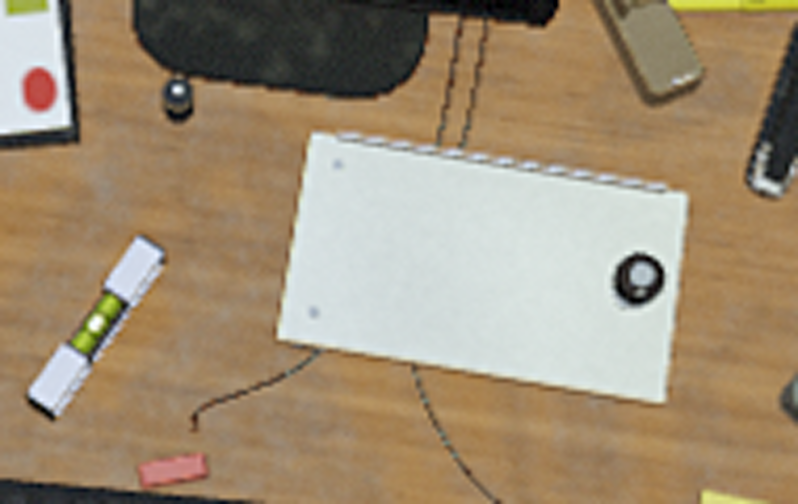

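```bash
cat >> h.py <<'E'
def togo(xyz,yawdeg):
    "turn (5deg units) first, then shift in tool units at the final yaw"
    s=env.state();d=np.array(xyz)-s['eef_pos'];y=s['tcp_rot'][2]
    t=(y-np.radians(yawdeg)+np.pi)%(2*np.pi)-np.pi
    a=np.radians(yawdeg);c,n=np.cos(a),np.sin(a)
    print('turn',round(np.degrees(t)/5,2),'shift units',np.round(np.array([d@[c,n,0],d@[n,-c,0],-d[2]])/60,3),'yaw',np.degrees(y),'j',np.round(s['joints'],2))
E
python3 - <<'E'
from h import *
togo([503,325,214],151.5)
from scipy.spatial.transform import Rotation as Ro
p=cam('wrist');E=np.array(p['extrinsics']);s=env.state()
R=Ro.from_euler('xyz',s['tcp_rot']).as_matrix()
print('cam in tool',R.T@(-E[:3,:3].T@E[:3,3]-s['eef_pos']),'axis',R.T@E[2,:3], R.T@E[0,:3])
E
```

```text
turn 2.35 shift units [-6.9   -1.439  0.011] yaw 163.22522290350963 j [ 1.17  0.49  1.56 -0.    1.09 -0.11]
cam in tool [  74.19815676   -0.28333248 -170.42755779] axis [-2.63361317e-01 -5.11094869e-04  9.64697131e-01] [-6.05793476e-04  9.99999750e-01  3.64417144e-04]
```

```bash
python3 -m inch '[[[-0.5,-0.1,0],0.8,-1],[[-0.8,-0.17,0],0.8,-1],[[-0.8,-0.17,0],0.75,-1],[[-0.8,-0.17,0],0,-1],[[-0.8,-0.17,0],0,-1],[[-0.8,-0.17,0],0,-1],[[-0.8,-0.17,0],0,-1],[[-0.8,-0.17,0],0,-1],[[-0.8,-0.15,0],0,-1],[[0,0,0],0,-1]]'
cat > lv.py <<'E'
from h import *
import sys
np.set_printoptions(precision=1,suppress=True)
z=float(sys.argv[1]); p=cam('wrist');save(p,sys.argv[2])
for m in eyes.cut_out('level',p)[:2]:
    k=m['mask'].astype(np.uint8); c,_=cv2.findContours(k,0,2); c=max(c,key=cv2.contourArea)
    W=np.array([atz(p,(v[0][1],v[0][0]),z)[:2] for v in c],np.float32)
    print(m['score'],m['centre'],cv2.minAreaRect(W),cv2.boxPoints(cv2.minAreaRect(W)).tolist())
for r in eyes.spot_point('level',p)[:2]: print('spot',r['centre'],atz(p,r['centre'],z-38))
s=env.state();print(s['t'],s['eef_pos'],np.degrees(s['tcp_rot']))
E
python3 lv.py 38 w1.png
```

```text
t: 4.1
eef_pos: [514.4, 335.8, 214.4]
tcp_rot: [3.142, 0.0, 2.64]
ft_force: [0.1, 0.9, 0.7]
opening: 1.001
grip_force: 0.0
0.63 [174.6, 265.3] ((502.572998046875, 323.69415283203125), (25.25003433227539, 158.83932495117188), 61.53695297241211) [[426.7362365722656, 350.4459533691406], [566.3757934570312, 274.7444152832031], [578.4097900390625, 296.9423522949219], [438.77020263671875, 372.6438903808594]]
spot [177.1, 266.3] [503.4 324.5   0. ]
4.25 [511.7 338.2 214.6] [-180.    -0.   151.5]
```

View pics/w1.png

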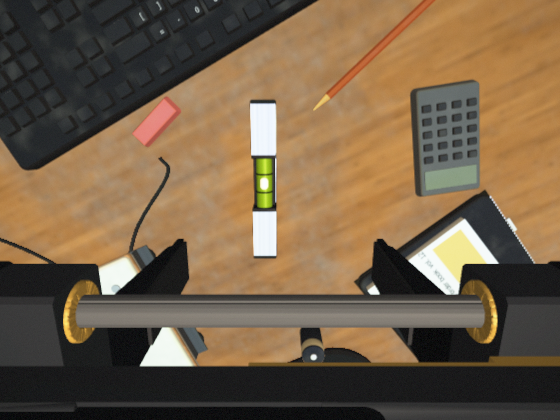

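The wrist view shows the level upright at col 264, rows 100–257, bubble central at row 184; size at z=38 confirms its height.

```bash
python3 -c "
from h import *
togo([502.7,323.8,8],151.5)"
```

```text
turn -0.0 shift units [ 0.017 -0.283  3.443] yaw 151.4825350088922 j [ 0.48  0.47  1.59  0.    1.08 -0.6 ]
```

```bash
python3 -m inch '[[[0.02,-0.28,0.2],0,-1],[[0,0,0.5],0,-1],[[0,0,0.6],0,-1],[[0,0,0.6],0,-1],[[0,0,0.6],0,-1],[[0,0,0.5],0,-1],[[0,0,0.3],0,-1],[[0,0,0.14],0,-1],[[0,0,0],0,-1],[[0,0,0],0,-1]]'
python3 -c "
from h import *
togo([502.7,323.8,8],151.5)"
```

```text
t: 5.5
eef_pos: [503.6, 324.0, 9.2]
tcp_rot: [3.14, 0.001, 2.644]
ft_force: [0.4, 0.6, 0.9]
opening: 1.003
grip_force: 0.0
turn -0.0 shift units [ 0.012 -0.01   0.02 ] yaw 151.47832759383036 j [ 0.46  0.72  1.79  0.    0.63 -0.61]
```

```bash
python3 -m inch '[[[0,0,0],0,1],[[0,0,0],0,1],[[0,0,0],0,1],[[0,0,0],0,1],[[0,0,0],0,1],[[0,0,0],0,1],[[0,0,0],0,1],[[0,0,0],0,1],[[0,0,0],0,1],[[0,0,-0.2],0,1]]'
python3 -m inch '[[[0,0,-0.4],0,1],[[0,0,-0.6],0,1],[[0,0,-0.6],0,1],[[0,0,-0.6],0,1],[[0,0,-0.6],0,1],[[0,0,-0.4],0,1],[[0,0,-0.2],0.5,1],[[0,0,0],1,1],[[0,0,0],1,1],[[0,0,0],1,1]]'
python3 -c "
from h import *
togo([573,79,215],85.2)"
```

```text
t: 6.75
eef_pos: [502.7, 323.4, 19.8]
tcp_rot: [-3.14, -0.001, 2.644]
ft_force: [-0.2, -0.1, -2.0]
opening: 0.25
grip_force: 30.0
t: 8.0
eef_pos: [502.9, 323.5, 224.8]
tcp_rot: [3.142, -0.0, 2.335]
ft_force: [-0.2, 0.1, -2.5]
opening: 0.254
grip_force: 30.0
turn 9.72 shift units [-3.962  1.506  0.164] yaw 133.8073340522087 j [ 0.46  0.44  1.62  0.    1.08 -0.3 ]
```

```bash
python3 -m inch '[[[0,0,0],1,1],[[0,0,0],1,1],[[0,0,0],1,1],[[0,0,0],1,1],[[0,0,0],1,1],[[0,0,0],1,1],[[0,0,0],1,1],[[0,0,0],1,1],[[0,0,0],1,1],[[0,0,0],0.76,1]]'
python3 -m inch '[[[-0.3,0.1,0],0,1],[[-0.4,0.15,0],0,1],[[-0.5,0.2,0],0,1],[[-0.5,0.2,0],0,1],[[-0.5,0.2,0],0,1],[[-0.5,0.2,0],0,1],[[-0.5,0.2,0],0,1],[[-0.4,0.15,0],0,1],[[-0.3,0.1,0],0,1],[[0,0,0],0,1]]'
python3 - <<'E'
from h import *
np.set_printoptions(precision=1,suppress=True)
togo([573,79,215],85.2)
p=cam('wrist');save(p,'w2.png')
for o in('shelf_top','knob'):
    for r in eyes.spot_point(o,p)[:2]: print(o,r['score'],r['centre'],atz(p,r['centre'],74 if o!='knob' else 102))
E
```

```text
t: 9.25
eef_pos: [502.9, 323.4, 224.8]
tcp_rot: [-3.141, 0.0, 1.484]
ft_force: [0.4, 0.2, -2.8]
opening: 0.251
grip_force: 30.0
t: 10.5
eef_pos: [573.3, 81.5, 224.3]
tcp_rot: [-3.142, -0.0, 1.485]
ft_force: [0.2, 1.4, -3.4]
opening: 0.256
grip_force: 30.0
turn -0.02 shift units [-0.  -0.   0.2] yaw 85.10409278150166 j [0.  0.4 1.7 0.  1.1 0.1]
```

View pics/w2.png

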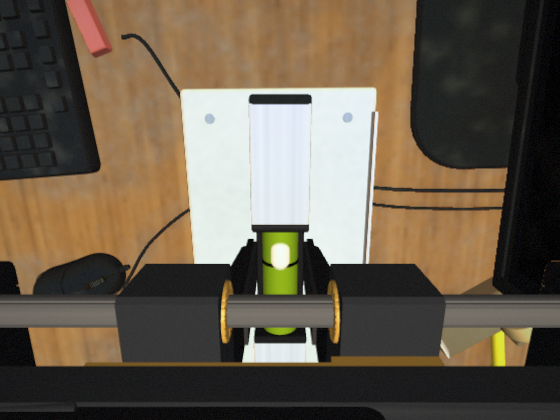

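```bash
python3 - <<'E'
from h import *
np.set_printoptions(precision=1,suppress=True)
p=cam('wrist')
print([atz(p,rc,75) for rc in((88,181),(89,376))], atz(p,(96,280),224.3-8.5+38))
c=np.array([570,28.3]);print(p['cx'])
E
python3 -m inch '[[[0,0,0.3],0,1],[[0,0,0.4],0,1],[[0,0,0.4],0,1],[[0,0,0.4],0,1],[[0,0,0.3],0,1],[[0,0,0.2],0,1],[[0,0,0.1],0,1],[[0,0,0.1],0,1],[[0,0,0],0,1],[[0,0,0],0,1]]'
```

```text
[array([496.6, 182.6,  75. ]), array([662.2, 167.9,  75. ])] [579.4 162.2 253.8]
279.76399179236586
t: 11.95
eef_pos: [573.4, 82.9, 92.6]
tcp_rot: [3.141, -0.0, 1.486]
ft_force: [0.3, -0.2, -2.8]
opening: 0.25
grip_force: 30.0
```

```bash
python3 -m inch '[[[0,0,0.04],0,1],[[0,0,0.03],0,1],[[0,0,0.02],0,1],[[0,0,0.01],0,1],[[0,0,0.01],0,1],[[0,0,0],0,1],[[0,0,0],0,1],[[0,0,0],0,1],[[0,0,0],0,1],[[0,0,0],0,1]]'
```

```text
t: 13.2
eef_pos: [573.3, 82.9, 85.7]
tcp_rot: [3.142, -0.0, 1.487]
ft_force: [0.6, -0.4, -2.6]
opening: 0.251
grip_force: 30.0
```

```bash
python3 -m inch '[[[0,0,0.015],0,1],[[0,0,0.015],0,1],[[0,0,0.01],0,1],[[0,0,0],0,1],[[0,0,0],0,1],[[0,0,0],0,1],[[0,0,0],0,1],[[0,0,0],0,1],[[0,0,0],0,1],[[0,0,0],0,1]]'
```

```text
t: 14.45
eef_pos: [573.2, 82.9, 83.2]
tcp_rot: [3.142, -0.0, 1.487]
ft_force: [-0.9, -1.0, 0.4]
opening: 0.25
grip_force: 30.0
```

```bash
python3 -m inch '[[[0,0,0],0,-1],[[0,0,0],0,-1],[[0,0,0],0,-1],[[0,0,0],0,-1],[[0,0,0],0,-1],[[0,0,0],0,-1],[[0,0,0],0,-1],[[0,0,0],0,-1],[[0,0,0],0,-1],[[0,0,0],0,-1]]'
python3 -m inch '[[[0,0,-0.2],0,-1],[[0,0,-0.4],0,-1],[[-0.3,0,-0.5],0,-1],[[-0.5,0,-0.5],0,-1],[[-0.5,0,-0.4],0,-1],[[-0.5,0,-0.2],0,-1],[[-0.5,0,0],0,-1],[[-0.4,0,0],0,-1],[[-0.1,0,0],0,-1],[[0,0,0],0,-1]]'
cat > b.py <<'E'
from h import *
import sys
np.set_printoptions(precision=1,suppress=True)
p=cam('wrist');save(p,sys.argv[1])
for o,z in(('level',75),('knob',102),('shelf_top',74),('bubble',113)):
    for r in eyes.spot_point(o,p)[:2]: print(o,round(r['score'],2),np.array(r['centre']),atz(p,r['centre'],z))
i=p['pixels'].astype(int); g=((i[...,1]-i[...,2]>50)&(i[...,1]>60)).astype(np.uint8)
print('green',g.sum(),'box r,c',[(v.min(),v.max()) for v in np.nonzero(g)] if g.any() else 0)
s=env.state();print(s['t'],s['eef_pos'],s['joints'])
E
python3 b.py w3.png
```

```text
t: 15.7
eef_pos: [573.2, 82.9, 83.2]
tcp_rot: [3.142, -0.0, 1.487]
ft_force: [0.4, -0.7, 0.9]
opening: 0.998
grip_force: 0.0
t: 16.95
eef_pos: [559.1, -84.3, 215.6]
tcp_rot: [3.141, -0.0, 1.486]
ft_force: [-0.3, -0.2, 0.6]
opening: 1.004
grip_force: 0.0Traceback (most recent call last):
  File "b.py", line 6, in <module>
    for r in eyes.spot_point(o,p)[:2]: print(o,round(r['score'],2),np.array(r['centre']),atz(p,r['centre'],z))
             ~~~~~~~~~~~~~~~^^^^^
ValueError: it knows: battery, eraser, knob, level, shelf, shelf_top, sticky_pad
```

View pics/w3.png

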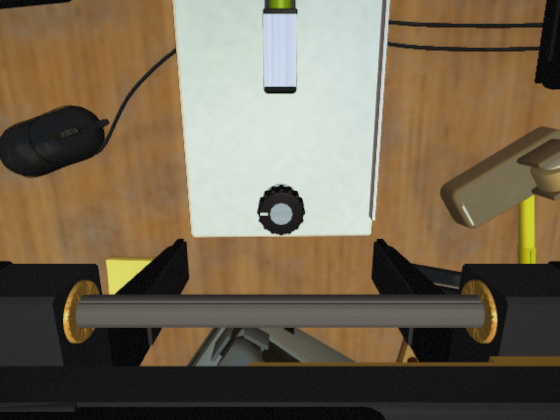

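The view shows the knob at (211,281), the level's near end at (90,280), square to the board; the vial is only partly in view, so I back up a little.

```bash
sed -i "s/,('bubble',113)//" b.py; python3 -c "
from h import *
p=cam('wrist');print(atz(p,(211,281),115))"
python3 -m inch '[[[0.5,0,0],0,-1],[[0.6,0,0],0,-1],[[0.5,0,0],0,-1],[[0,0,0],0,-1],[[0,0,0],0,-1],[[0,0,0],0,-1],[[0,0,0],0,-1],[[0,0,0],0,-1],[[0,0,0],0,-1],[[0,0,0],0,-1]]'
python3 b.py w4.png; python3 -c "
import cv2
i=cv2.imread('pics/w4.png')[60:240,200:360];cv2.imwrite('pics/w4c.png',cv2.resize(i,None,fx=3.3,fy=3.3,interpolation=2))"
```

```text
[559.64520449 -86.2892884  115.        ]
t: 18.45
eef_pos: [567.2, 11.1, 215.2]
tcp_rot: [-3.142, -0.0, 1.487]
ft_force: [0.4, -0.3, 0.5]
opening: 0.998
grip_force: 0.0
level 0.74 [115.4 278. ] [571.4  81.   75. ]
green 2664 box r,c [(np.int64(78), np.int64(365)), (np.int64(60), np.int64(496))]
18.65 [567.2  11.2 215.2] [-0.1  0.4  1.7  0.   1.  -0. ]
```

View pics/w4c.png

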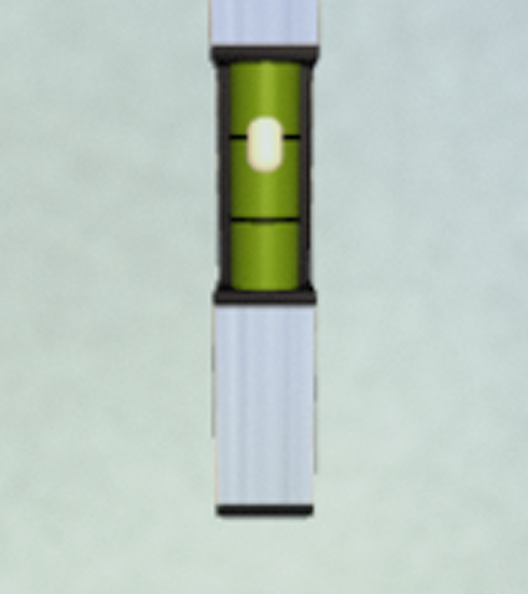

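Lines at crop rows 136/219 (18 mm) and bubble at 144: it stands 7.3 mm toward +y, i.e. 12.1 mrad, so about 1.53 rad = 17.6 units clockwise.

```bash
python3 -c "
from h import *
togo([559.6,-86.3,85],85.2)"
python3 -m inch '[[[-0.5,0,0],-1,-1],[[-0.6,0,0],-1,-1],[[-0.5,0,0],-1,-1],[[0,0,0],-1,-1],[[0,0,0],-1,-1],[[0,0,0],-1,-1],[[0,0,0],-1,-1],[[0,0,0],-1,-1],[[0,0,0],-0.8,-1],[[0,0,0],0,-1]]'
python3 -c "
from h import *
togo([559.6,-86.3,85],129.2)"
```

```text
turn -0.0 shift units [-1.629  0.01   2.17 ] yaw 85.17699445826365 j [-0.1   0.41  1.7   0.    1.03 -0.01]
t: 19.9
eef_pos: [567.5, -84.6, 215.2]
tcp_rot: [3.142, -0.0, 2.254]
ft_force: [-0.2, -0.2, -0.5]
opening: 0.998
grip_force: 0.0
turn -0.01 shift units [ 0.061 -0.12   2.17 ] yaw 129.1484380633658 j [-0.26  0.42  1.69  0.    1.04 -0.95]
```

```bash
python3 -m inch '[[[0.06,-0.12,0.2],0,-1],[[0,0,0.4],0,-1],[[0,0,0.5],0,-1],[[0,0,0.4],0,-1],[[0,0,0.3],0,-1],[[0,0,0.2],0,-1],[[0,0,0.17],0,-1],[[0,0,0],0,-1],[[0,0,0],0,-1],[[0,0,0],0,-1]]'
python3 -m inch '[[[0,0,0],0,1],[[0,0,0],0,1],[[0,0,0],0,1],[[0,0,0],0,1],[[0,0,0],0,1],[[0,0,0],0,1],[[0,0,0],0,1],[[0,0,0],0,1],[[0,0,0],0,1],[[0,0,0],0,1]]'
```

```text
t: 21.15
eef_pos: [559.9, -86.4, 85.6]
tcp_rot: [3.141, 0.001, 2.255]
ft_force: [-0.0, -0.3, -0.4]
opening: 0.999
grip_force: 0.0
t: 22.4
eef_pos: [558.4, -87.2, 84.9]
tcp_rot: [-3.139, -0.001, 2.255]
ft_force: [-6.5, -7.5, 2.7]
opening: 0.373
grip_force: 30.0
```

```bash
python3 -m inch '[[[0,0,0],0.6,1],[[0,0,0],0.9,1],[[0,0,0],0.9,1],[[0,0,0],0.9,1],[[0,0,0],0.9,1],[[0,0,0],0.9,1],[[0,0,0],0.9,1],[[0,0,0],0.9,1],[[0,0,0],0.9,1],[[0,0,0],0.9,1]]'
python3 -m inch '[[[0,0,0],0.9,1],[[0,0,0],0.9,1],[[0,0,0],0.9,1],[[0,0,0],0.9,1],[[0,0,0],0.9,1],[[0,0,0],0.9,1],[[0,0,0],0.9,1],[[0,0,0],0.9,1],[[0,0,0],0.9,1],[[0,0,0],0.9,1]]'
```

```text
t: 23.65
eef_pos: [559.7, -86.8, 85.0]
tcp_rot: [3.141, 0.001, 1.493]
ft_force: [1.0, -3.4, -0.5]
opening: 0.373
grip_force: 30.0
t: 24.9
eef_pos: [560.9, -87.4, 85.0]
tcp_rot: [3.139, -0.001, 0.707]
ft_force: [6.1, -7.9, -5.5]
opening: 0.375
grip_force: 30.0
```

```bash
python3 -m inch '[[[0,0,0],0,-1],[[0,0,0],0,-1],[[0,0,0],0,-1],[[0,0,0],0,-1],[[0,0,0],0,-1],[[0,0,0],0,-1],[[0,0,0],0,-1],[[0,0,-0.3],0,-1],[[0,0,-0.5],0,-1],[[0,0,-0.6],0,-1]]'
python3 -m inch '[[[0,0,-0.5],-1,-1],[[0,0,-0.25],-1,-1],[[0,0,0],-1,-1],[[0,0,0],-1,-1],[[0,0,0],-1,-1],[[0,0,0],-1,-1],[[0,0,0],-1,-1],[[0,0,0],-1,-1],[[0,0,0],-0.9,-1],[[0,0,0],0,-1]]'
python3 -m inch '[[[0.5,0,0],0,-1],[[0.6,0,0],0,-1],[[0.5,0,0],0,-1],[[0,0,0],0,-1],[[0,0,0],0,-1],[[0,0,0],0,-1],[[0,0,0],0,-1],[[0,0,0],0,-1],[[0,0,0],0,-1],[[0,0,0],0,-1]]'
python3 b.py w5.png; python3 -c "
import cv2
i=cv2.imread('pics/w5.png')[60:240,200:360];cv2.imwrite('pics/w5c.png',cv2.resize(i,None,fx=3.3,fy=3.3,interpolation=2))"
```

```text
t: 26.15
eef_pos: [559.3, -86.3, 169.5]
tcp_rot: [-3.141, 0.001, 0.71]
ft_force: [-0.3, -0.2, -0.2]
opening: 1.0
grip_force: 0.0
t: 27.4
eef_pos: [559.6, -86.4, 214.0]
tcp_rot: [-3.142, -0.0, 1.486]
ft_force: [-0.0, 0.4, -0.2]
opening: 1.002
grip_force: 0.0
t: 28.65
eef_pos: [567.7, 9.2, 214.0]
tcp_rot: [3.142, -0.0, 1.487]
ft_force: [0.2, 0.5, 0.2]
opening: 1.001
grip_force: 0.0
level 0.81 [108.1 281. ] [574.9  84.9  75. ]
green 2640 box r,c [(np.int64(74), np.int64(365)), (np.int64(59), np.int64(497))]
28.85 [567.7   9.3 214. ] [-0.1  0.4  1.7  0.   1.  -0. ]
```

View pics/w5c.png

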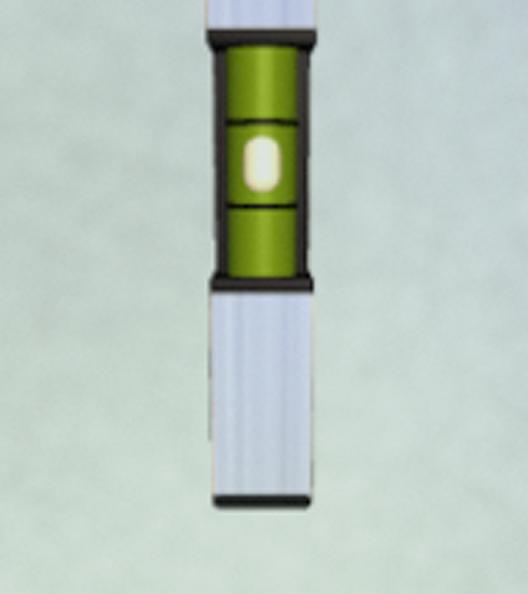

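The bubble (row 164) is centred between the lines (122/206). Now the press, with shut fingers.

```bash
python3 -c "
from h import *
togo([573.5,83,122],85.2)"
python3 -m inch '[[[0.3,0,0],0,1],[[0.4,0,0],0,1],[[0.3,0,0],0,1],[[0.23,0,0],0,1],[[0,0,0],0,1],[[0,0,0],0,1],[[0,0,0],0,1],[[0,0,0],0,1],[[0,0,0],0,1],[[0,0,0],0,1]]'
python3 -m inch '[[[0,0,0.2],0,1],[[0,0,0.4],0,1],[[0,0,0.4],0,1],[[0,0,0.25],0,1],[[0,0,0.15],0,1],[[0,0,0.1],0,1],[[0,0,0.03],0,1],[[0,0,0],0,1],[[0,0,0],0,1],[[0,0,0],0,1]]'
```

```text
turn -0.0 shift units [ 1.232 -0.006  1.534] yaw 85.17887349841205 j [-0.1   0.41  1.7   0.    1.03 -0.02]
t: 30.1
eef_pos: [573.9, 82.7, 214.0]
tcp_rot: [3.142, -0.0, 1.486]
ft_force: [0.4, -0.3, 0.4]
opening: 0.023
grip_force: 0.0
t: 31.35
eef_pos: [574.0, 82.8, 122.5]
tcp_rot: [3.141, -0.0, 1.487]
ft_force: [0.4, -0.3, 0.4]
opening: 0.007
grip_force: 0.0
```

```bash
python3 -m inch '[[[0,0,0.03],0,1],[[0,0,0.03],0,1],[[0,0,0.03],0,1],[[0,0,0.02],0,1],[[0,0,0.01],0,1],[[0,0,0.01],0,1],[[0,0,0],0,1],[[0,0,0],0,1],[[0,0,0],0,1],[[0,0,0],0,1]]'
```

```text
t: 32.6
eef_pos: [573.9, 82.8, 114.5]
tcp_rot: [3.142, -0.0, 1.487]
ft_force: [1.1, 0.5, -0.4]
opening: 0.005
grip_force: 0.0
```

```bash
python3 -m inch '[[[0,0,0.01],0,1],[[0,0,0.01],0,1],[[0,0,0.01],0,1],[[0,0,0],0,1],[[0,0,0],0,1],[[0,0,0],0,1],[[0,0,0],0,1],[[0,0,0],0,1],[[0,0,0],0,1],[[0,0,0],0,1]]'
```

```text
t: 33.85
eef_pos: [574.0, 82.8, 113.3]
tcp_rot: [3.141, -0.0, 1.487]
ft_force: [-1.7, -1.1, 7.0]
opening: 0.007
grip_force: 3.8
```

```bash
python3 -m inch '[[[0,0,0.005],0,1],[[0,0,0.003],0,1],[[0,0,0],0,1],[[0,0,0],0,1],[[0,0,0],0,1],[[0,0,0],0,1],[[0,0,0],0,1],[[0,0,0],0,1],[[0,0,0],0,1],[[0,0,0],0,1]]'
python3 -m inch '[[[0,0,0],0,1],[[0,0,0],0,1],[[0,0,0],0,1],[[0,0,0],0,1],[[0,0,0],0,1],[[0,0,0],0,1],[[0,0,0],0,1],[[0,0,0],0,1],[[0,0,0],0,1],[[0,0,0],0,1]]'
python3 -c "
from h import *
p=cam('wrist');save(p,'w6.png')"
```

```text
t: 35.1
eef_pos: [574.0, 82.8, 113.3]
tcp_rot: [3.141, -0.0, 1.487]
ft_force: [-4.3, 0.3, 12.1]
opening: 0.009
grip_force: 6.2
t: 36.35
eef_pos: [574.0, 82.8, 113.3]
tcp_rot: [3.141, -0.0, 1.487]
ft_force: [-3.1, -0.9, 12.3]
opening: 0.005
grip_force: 6.2
```

View pics/w6.png

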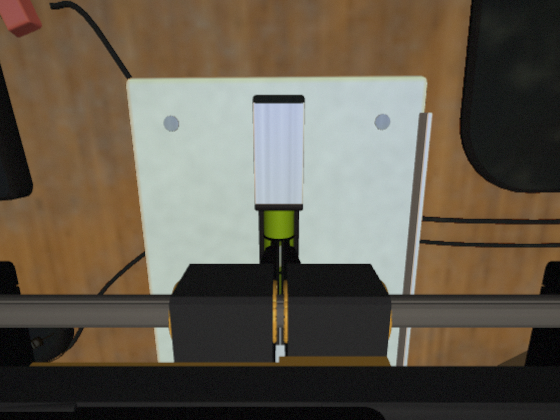

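The fingers press on the vial's middle (row 240, col 280), the level lies square on the board, and the force is steady at 12 N.

```bash
python3 -c "
from cell import env
print(env.job_done())"
```

```text
the job is handed in; nothing more can be done
None
```

I handed the job in at about 36 s, but no verdict came back: the level lies lengthwise on the board, the bubble was centred between the lines when last seen (the fingers hid it during the press), and the fingers are still pressing at a steady 12 N.

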